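# Take the round roll off the griddle with the tongs

## Task

Pick up the kitchen tongs, close them on the round bread roll on the griddle (not the oblong one), and finish holding it still in the closed tongs above the middle of the white plate, at least 12 cm clear of the plate. Only the tongs may touch the roll, the tongs must hang free of everything but the gripper and the roll, and everything else stays where it is. Do not put anything down: the job ends while you are still holding.

Things in the scene. Friction and masses are not known exactly. Their poses are not given: they have to be found in the camera images.
- tongs_grip (a point): Steel kitchen tongs (120 g) lying flat and open. Point mid-way between the arms where they are gripped, 14 mm above the underside, near the balance. x: to the jaws; z up. Hinge 100 mm behind (loop to -126), jaw middle 120 mm ahead (tips 143). There (x -30 to 30 mm) each arm is an upright band, 2 to 26 mm above the underside; 55 mm over both outsides when free.
- tongs_jaws (a point): Point mid-way between the V-shaped jaws of the tongs, where the roll should be; 14 mm above the underside, 120 mm ahead of the grip point. Jaws 0 to 28 mm above the underside; free, 68 mm apart at the edges and 93 mm over the outsides. Squeezing the grip by d closes the jaws by 2.2 d: with 53 mm at the grip still 63 mm open, on the roll with about 39 mm at the grip.
- tongs_left: Left arm of the tongs with its jaw (on +y). Origin on the hinge, 100 mm behind the grip point, at the underside; axes those of the tongs while open. The arms move alike; a spring holds them open, pushing back with 6 N at the grip at first (53 mm carries the tongs firmly), 8 N when closed on the roll. Grip with about 25 N to clamp the roll.
- tongs_right: Right arm of the tongs with its jaw (on -y); origin as for the left arm.
- round_roll_center (a point): Centre of the small round bread roll, to be picked up: brown, 46 mm across, 36 mm tall, upright sides between 5 and 25 mm up, domed top with a pale cross. The point is 18 mm above its underside. About 40 g. It stands on the griddle.
- round_roll: The same round roll; origin at the centre of its underside.
- oblong_roll: Oblong bread roll, 72 x 36 x 30 mm, with slanting pale cuts, beside the round one on the griddle about 130 mm from it; long side along its x. Origin at the centre of its underside. Leave it.
- griddle: Flat rimless dark iron griddle plate, 240 mm (x) x 280 mm (y) x 12 mm, fixed over the left burner; its top is 42 mm above the cooker top. Origin at the centre of its underside.
- plate: White ceramic plate, 150 mm across, 18 mm tall, standing empty on the cooker top. (The tall lidded pot on the far right burner, 170 mm across and reaching 240 mm up, cannot be moved: keep clear of it.) Origin at the centre of its underside.
- skimmer: Steel skimmer lying at the far side: disc 96 mm across, handle to 270 mm along its +y. Origin under the disc. Leave it.
- ramekin: White ceramic ramekin, 76 mm across, 42 mm tall, near the robot. Origin at the centre of its underside. Leave it.
- clip: Black silicone pot holder clip, 85 x 70 x 36 mm, near the robot. Origin at the centre of its underside. Leave it.
- pepper_mill: Wooden pepper mill, 54 mm across, 182 mm tall, to the left. Origin at the centre of its underside. Leave it.
- salt_bowl: Terracotta bowl, 90 mm across, 50 mm tall, to the left. Origin at the centre of its underside. Leave it.
Mind the look-alikes: they are no part of the job. Several things have the shape of the plate; the one meant has the colours described above. Leave any purple look-alike of the round_roll alone.

How it is judged:
By the outcome, as a careful person would: the job done as asked, in the order asked, and still so for the second after the job is handed in, while the arm keeps its last pose, push and grip.
It also fails if it takes over 38 s, if anything falls off the work surface, if the arm or the gripper's body presses on something with over 40 N, if the wrist force passes 120 N, or if a joint passes its speed limit or range.

## Robot

A 7-joint arm with a two-finger parallel gripper is mounted at the origin on the work surface. World frame = base frame: x ahead of the robot, y to its left, z up, the work surface at z = 0. Lengths are in m, angles in rad, forces in N, time in s.
With the tool pointing down it reaches from about 0.4 to 0.875 m from the base axis. Payload 19.3 kg.
Tool frame: the origin (TCP) lies at the very end of the fingers, on their centre line; the grasp point (between the pads) lies 19 mm behind it; z points along the fingers, x is the direction in which the jaws open and shut, and the axes are right-handed (so a half turn about z gives the same grasp; the last joint's range is limited). The gripper opens to 85 mm and grips with 20 to 120 N. Pads are 22 mm wide; open, the fingers measure 114 mm over their backs; the gripper's body (76 mm by 85 mm) begins 54 mm behind the grasp point. The pads swing forward as they close: fully open they stand 13 mm farther back than shut.
Start: joints at [1.271, 0.521, -0.036, 1.599, 0.021, 1.021, -0.113], TCP at [0.142, -0.609, 0.231] pointing down, gripper open.
Joint ranges: [-2.91, 2.91], [-0.3, 2.13], [-1.5, 1.42], [0.17, 2.43], [-1.26, 4.41], [0.16, 1.93], [-2.52, 2.52]. Speed limits (rad/s): [1.89, 1.89, 2.39, 2.39, 3.01, 3.01, 3.01].

## Interface

Orientations are given as [roll, pitch, yaw] about the fixed x, y, z axes, in that order (R = Rz(yaw) Ry(pitch) Rx(roll)).
In Python, from workcell import observe, eyes, job_done gives the robot as it stands. The module is installed in compiled form; this text tells all that it offers.
- The arm moves only by the shell command python3 -m pendant 'ROWS' [FORCE]. ROWS is JSON, a list of rows, each an object of numbers: "dx", "dy", "dz": the shift along the tool's x, y, z in mm; "ax", "ay", "az": the turn, a rotation vector about the tool's x, y, z in degrees; "claw": the finger opening in mm, from 0 to 85.4. A call has 1 to 10 rows; each row is the pose to reach, as a shift and turn from the pose commanded when the call began, along the tool's axes at that moment; what a row does not reach only later rows make up. A row lasts 1/12 s, in which the tool goes at most 41.7 mm and 7.16 degrees, less where a joint would pass 70% of its speed; a pose out of reach is approached as far as the arm can. A call with a gripper value outside its range is refused whole. The fingers move at their own pace and stop on an object; FORCE is the grip in N (left out, the last holds). Time passes only in rows, so rows that repeat a pose let the fingers close. It gives the time, the measured TCP pose, the force and the opening at its end, in the units of the state.
- observe(): the state, without advancing time (a new reading comes with each control period).
- eyes.grab_frame(name): name is "side" or "top"; returns a dict with "image" (384x512x3 uint8, blue, green, red), "fovy" (degrees; the focal length in pixels is half the picture's height over the tangent of half this angle, whatever the lens; pixels are square), "cx", "cy" (the principal point, pixels), "view" (4x4, takes a point from world to camera coordinates). Camera axes: x right, y up, looking along -z (the intrinsics and any distortion apply to the point x, -y, -z); pixel columns grow to the right and rows downward; lengths in m; the calibration is good to about 2 mm. A picture is of the moment at which its call begins. There is no depth.
- job_done(): hands the job in, once; it reports no verdict.
The state is a dict: "clock": time; "qpos": joint angles; "qd": joint speeds; "joint_efforts": joint torques, N m; "position": TCP position; "tool_rot": TCP orientation; "force": force on the tool from outside, world axes, zero at the start; "moment": the same for the moment, N m; "grip_width": finger opening in m.
Only numpy, scipy, OpenCV 4.12 (cv2) and the standard library are available. Lean on these libraries where they do the work, as an engineer would, in place of code of your own. Each camera call takes 0.05 s, during which the arm holds its last target.

## Working session

There is one attempt and no reset: what is moved stays moved. The work goes in short steps, Python scripts to look and compute and a shell command to move; the robot and the scene stay as the last step left them, time stands still between calls to the robot, and variables do not carry over. Pictures are saved under pics/ and viewed, and the job is handed in when it is done.

```bash
mkdir -p pics
cat > h.py <<'E'
import numpy as np,cv2,sys,pickle
from workcell import observe,eyes
def grab(tag):
    o={}
    for n in('side','top'):
        f=eyes.grab_frame(n);o[n]=f;cv2.imwrite(f'pics/{tag}_{n}.png',f['image'])
    pickle.dump(o,open(f'{tag}.pkl','wb'));return o
def load(tag):return pickle.load(open(f'{tag}.pkl','rb'))
E
python3 - <<'E'
from h import *
o=grab('a')
for n in o: print(n,{k:v for k,v in o[n].items() if k!='image'})
print(observe())
E
```

```text
side {'fovy': 49.05445561295203, 'cx': 257.28843698170255, 'cy': 194.2811109193095, 'view': array([[-0.99889255, -0.04372539, -0.01737115,  0.4848233 ],
       [ 0.01555768, -0.65540289,  0.7551192 , -0.00710274],
       [-0.04440298,  0.75401269,  0.65535734, -1.26971778],
       [ 0.        ,  0.        ,  0.        ,  1.        ]])}
top {'fovy': 45.32564493666706, 'cx': 259.0193326048124, 'cy': 187.88166625594386, 'view': array([[ 0.02280908, -0.99948896,  0.02239559,  0.0484033 ],
       [ 0.98922549,  0.02580389,  0.1441079 , -0.50561073],
       [-0.14461215,  0.01886732,  0.98930852, -1.60108007],
       [ 0.        ,  0.        ,  0.        ,  1.        ]])}
{'clock': 0.1, 'qpos': array([ 1.27079314,  0.52193261, -0.0363495 ,  1.59996544,  0.02120928,
        1.02107318, -0.11281219]), 'qd': array([ 0.00038403, -0.00203117,  0.00299117,  0.00140423, -0.00173593,
        0.000146  ,  0.00041969]), 'joint_efforts': array([ 3.93153998e-03, -9.28499722e+01,  1.98389523e+00, -3.70530438e+01,
        1.81542733e-02,  5.43744143e-03, -6.20068749e-05]), 'position': array([ 0.14227464, -0.60828108,  0.23079144]), 'tool_rot': array([ 3.14152681e+00,  9.91115800e-04, -1.34099209e+00]), 'force': array([-0.18621745,  0.50831148,  0.12093615]), 'moment': array([ 0.02653084, -0.02777477, -0.04582866]), 'grip_width': 0.08534027837159598}
```

View pics/a_side.png

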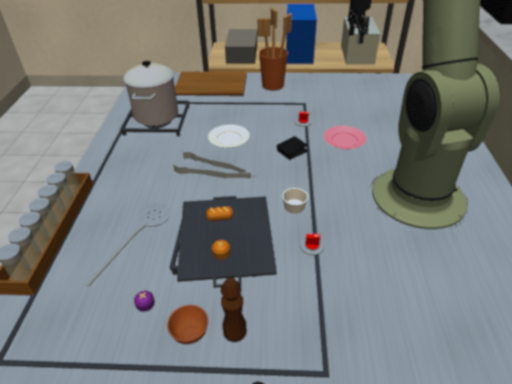

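View pics/a_top.png

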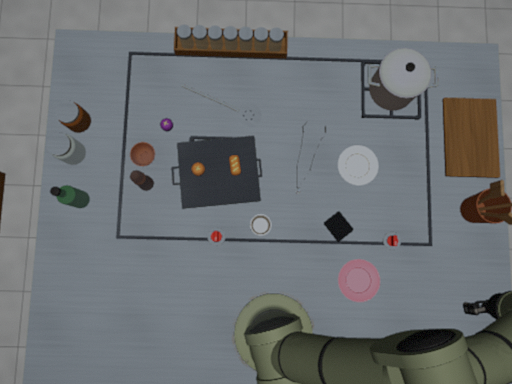

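Run:
```python
from h import *
o=load('a')
def crop(n,x0,y0,x1,y1,s,f):
    c=cv2.resize(o[n]['image'][y0:y1,x0:x1],None,fx=s,fy=s,interpolation=cv2.INTER_CUBIC)
    for u in range((x0//10+1)*10,x1,10):
        cv2.line(c,((u-x0)*s,0),((u-x0)*s,6 if u%20 else 12),(0,255,255),1)
        if u%20==0: cv2.putText(c,str(u),((u-x0)*s-10,24),0,.4,(0,0,255),1)
    for v in range((y0//10+1)*10,y1,10):
        cv2.line(c,(0,(v-y0)*s),(6 if v%20 else 12,(v-y0)*s),(0,255,255),1)
        if v%20==0: cv2.putText(c,str(v),(14,(v-y0)*s+4),0,.4,(0,0,255),1)
    cv2.imwrite('pics/'+f,c)
crop('top',270,110,390,200,6,'c1.png')
crop('side',165,115,265,190,7,'c2.png')
crop('top',165,125,275,215,6,'c3.png')
crop('side',165,190,285,290,6,'c4.png')
```

```text
(no output)
```

View pics/c1.png

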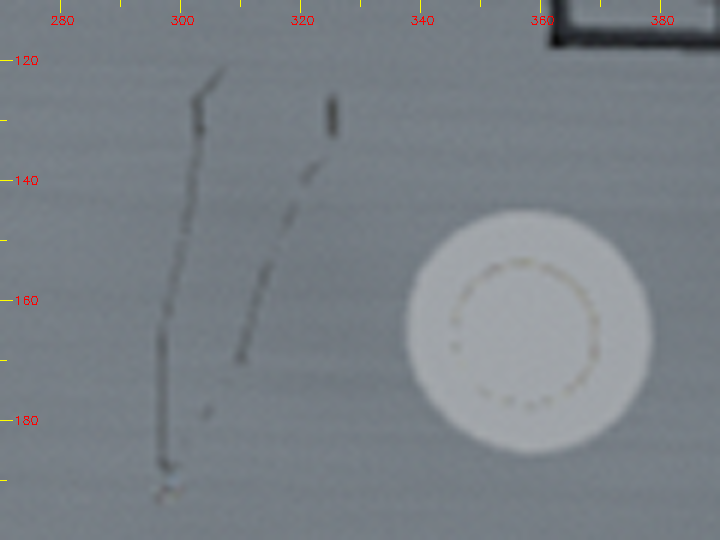

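View pics/c2.png

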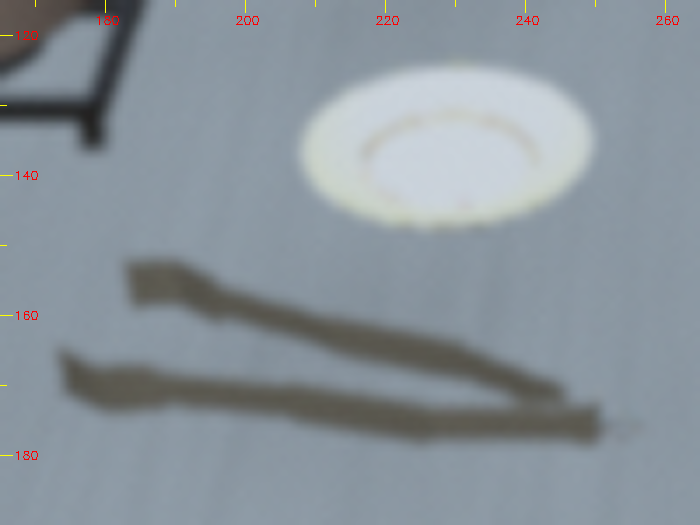

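View pics/c3.png

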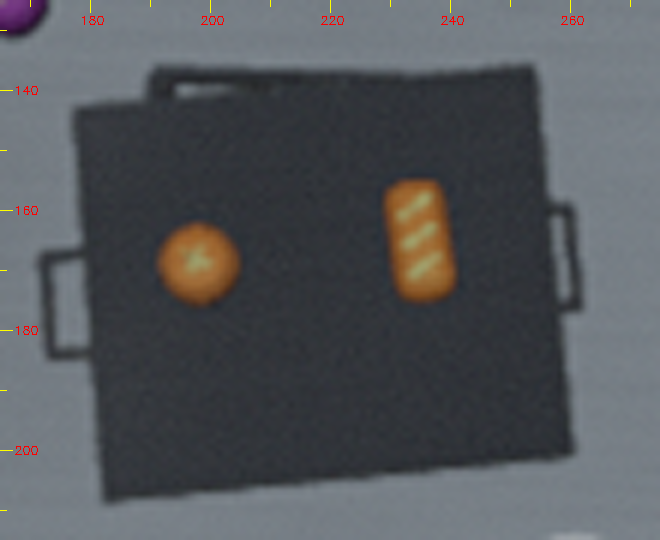

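View pics/c4.png

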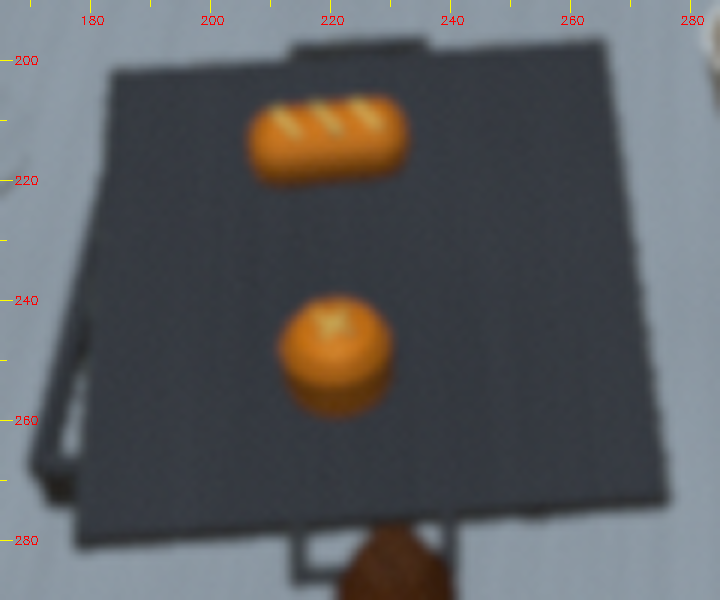

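```bash
cat >> h.py <<'E'
def proj(f,P):
    P=np.atleast_2d(P);V=f['view'];c=P@V[:3,:3].T+V[:3,3]
    F=192/np.tan(np.radians(f['fovy']/2))
    return np.c_[f['cx']+F*c[:,0]/-c[:,2], f['cy']-F*c[:,1]/-c[:,2]]
def ray(f,u,v,z):
    V=f['view'];R=V[:3,:3];C=-R.T@V[:3,3];F=192/np.tan(np.radians(f['fovy']/2))
    d=R.T@np.array([(u-f['cx'])/F,-(v-f['cy'])/F,-1]);return C+d*(z-C[2])/d[2]
from scipy.optimize import least_squares
def tri(fs,uvs):
    r=least_squares(lambda p:np.concatenate([proj(f,p)[0]-uv for f,uv in zip(fs,uvs)]),[.6,0,.05]);return r.x,r.fun
E
python3 - <<'E'
from h import *
o=load('a');t,s=o['top'],o['side']
# griddle corners top: TL,TR,BR,BL
gt=[(177.5,143),(254,136),(260.5,200.5),(182.5,208)]
gs=[(178,280.5),(183.5,202),(265.5,197),(276.5,274)]
for a,b in zip(gt,gs): print('grid',*[x.round(4) for x in tri([t,s],[a,b])])
print('plate',*[x.round(4) for x in tri([t,s],[(358.2,165.2),(229,136)])])
print('roll cross',*[x.round(4) for x in tri([t,s],[(198,168.5),(220.5,244)])])
E
```

```text
grid [0.6595 0.3581 0.0334] [ 0.0044  0.2456 -0.1598 -0.0275]
grid [0.6936 0.0833 0.0378] [-0.0049 -0.162   0.1263  0.022 ]
grid [0.4587 0.0545 0.0368] [-0.0115  0.119  -0.0971 -0.0149]
grid [0.4245 0.3297 0.0311] [-0.0585  0.4416 -0.302  -0.0446]
plate [ 0.6003 -0.3     0.0143] [-0.0017  0.0718 -0.0696 -0.0115]
roll cross [0.5623 0.2758 0.0747] [ 0.0107 -0.2793  0.1949  0.0317]
```

```bash
cat > ov.py <<'E'
from h import *
import sys
o=load('a')
x,y,yaw=float(sys.argv[1]),float(sys.argv[2]),np.radians(float(sys.argv[3]))
t,s=o['top'],o['side']
def W(p,z): 
    p=np.array(p);return np.c_[x+np.cos(yaw)*p[:,0]-np.sin(yaw)*p[:,1],y+np.sin(yaw)*p[:,0]+np.cos(yaw)*p[:,1],np.full(len(p),z)]
arm=np.array([(-126,0),(-100,6),(-30,27.5),(30,27.5),(97,36),(120,46.5),(143,36)])/1000
for n,b,S in(('top',(270,110,350,200),6),('side',(165,145,265,185),8)):
    f=o[n];x0,y0,x1,y1=b
    c=cv2.resize(f['image'][y0:y1,x0:x1],None,fx=S,fy=S,interpolation=cv2.INTER_CUBIC)
    for sg in(1,-1):
        for z,col in((.002,(255,0,0)),(.026,(0,255,0))):
            q=(proj(f,W(arm*[1,sg],z))-[x0,y0]+.5)*S
            cv2.polylines(c,[q.round().astype(int)],False,col,1)
            for p in q: cv2.circle(c,tuple(p.round().astype(int)),2,(0,0,255),-1)
    cv2.imwrite(f'pics/ov{sys.argv[4]}_{n}.png',c)
E
python3 - <<'E'
from h import *
o=load('a');t=o['top'];s=o['side']
for p in [(303,129),(325.5,129),(299,187)]: print(ray(t,*p,.026))
E
python3 - <<'E'
from h import *
o=load('a');t=o['top'];s=o['side']
a=(ray(t,303,129,.026)+ray(t,325.5,129,.026))/2;b=ray(t,299,187,.026)
d=(a-b)[:2];print(np.linalg.norm(d),np.degrees(np.arctan2(d[1],d[0])),a-.12*np.r_[d/np.linalg.norm(d),0])
E
```

```text
[ 0.72759514 -0.09537961  0.026     ]
[ 0.72999597 -0.17796335  0.026     ]
[ 0.51269325 -0.08291762  0.026     ]
0.22268740570788115 -13.968422777558107 [ 0.61234408 -0.10770503  0.026     ]
```

```bash
python3 ov.py .611 -.1085 -14 1
python3 - <<'E'
import cv2,numpy as np
a=cv2.imread('pics/ov1_top.png');b=cv2.imread('pics/ov1_side.png');print(a.shape,b.shape)
E
```

```text
(540, 480, 3) (320, 800, 3)
```

View pics/ov1_top.png

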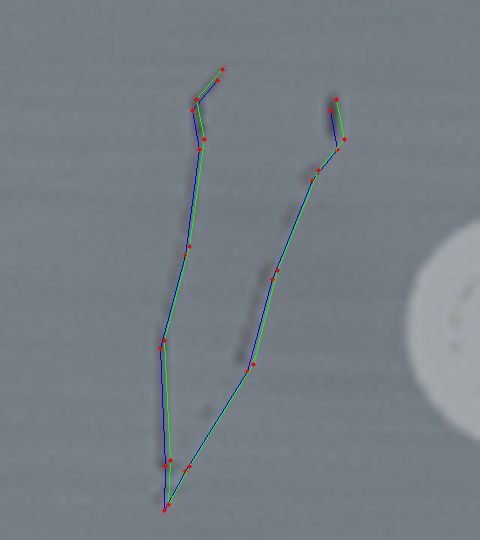

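View pics/ov1_side.png

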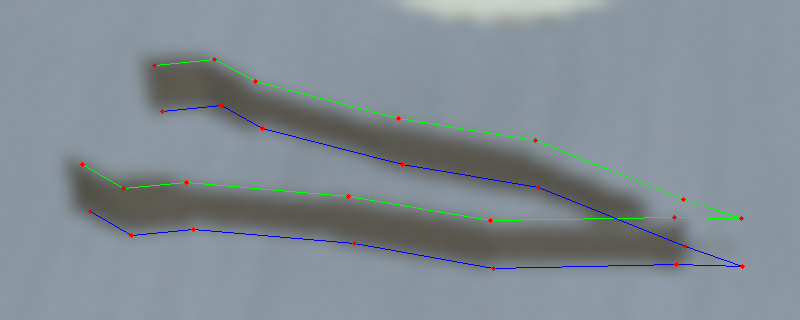

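```bash
cat >> h.py <<'E'
from scipy.spatial.transform import Rotation as Ro
def plan(xyz,yaw,s=None):
    s=s or observe();R=Ro.from_euler('xyz',s['tool_rot'])
    d=R.inv().apply(np.array(xyz)-s['position'])*1000
    r=np.degrees((R.inv()*Ro.from_euler('xyz',[np.pi,0,np.radians(yaw)])).as_rotvec())
    print('t',s['clock'],'d',d.round(1),'rot',r.round(2),'steps',np.linalg.norm(d)/41.7,np.linalg.norm(r)/7.16)
def st():
    s=observe();print('t %.2f'%s['clock'],s['position'].round(4),np.degrees(s['tool_rot']).round(2),'F',s['force'].round(1),'M',s['moment'].round(2),'w %.1f'%(s['grip_width']*1e3),'q',s['qpos'].round(2))
E
python3 ov.py .611 -.1065 -14.2 2
python3 -c "
from h import *
plan([.611,-.1065,.12],-104.2)
o=load('a');t=o['top']
for n,u,v,z in [('ramekin',260,225,.042),('mill top',136,176,.182),('mill base',147,184,0),('clip',339,226,.036),('obl',235,165,.072),('pot lid',403,72,.24),('bowl',142,154,.05)]: print(n,ray(t,u,v,z).round(3))
"
```

```text
t 0.1 d [-381.7 -570.7  111.1] rot [2.000e-02 5.000e-02 2.737e+01] steps 16.679384689997892 3.8221889241262326
ramekin [0.372 0.054 0.042]
mill top [0.511 0.462 0.182]
mill base [0.513 0.466 0.   ]
clip [ 0.376 -0.225  0.036]
obl [0.578 0.147 0.072]
pot lid [ 0.868 -0.395  0.24 ]
bowl [0.613 0.479 0.05 ]
```

View pics/ov2_top.png

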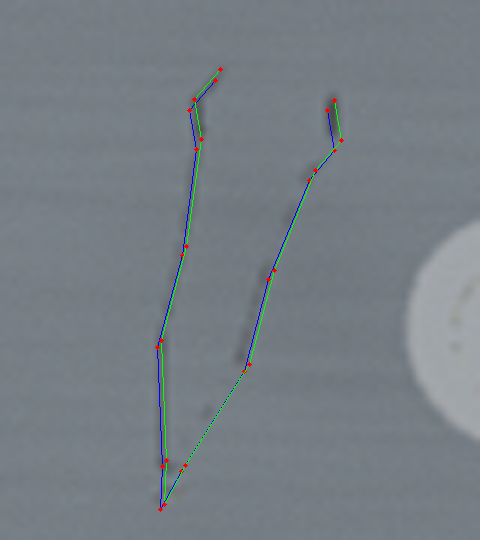

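View pics/ov2_side.png

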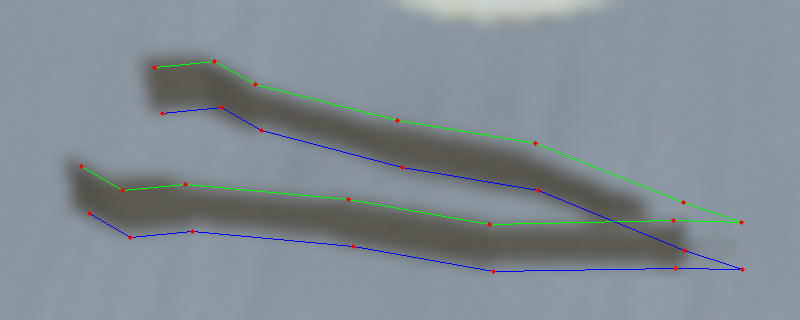

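```bash
python3 -m pendant '[{"dx":-8,"dy":-12,"dz":2,"az":1},{"dx":-23,"dy":-34,"dz":6,"az":2},{"dx":-43,"dy":-64,"dz":12,"az":4},{"dx":-64,"dy":-96,"dz":18,"az":6},{"dx":-86,"dy":-128,"dz":24,"az":8},{"dx":-107,"dy":-160,"dz":30,"az":10},{"dx":-128,"dy":-192,"dz":36,"az":12},{"dx":-150,"dy":-224,"dz":42,"az":14},{"dx":-171,"dy":-256,"dz":48,"az":16},{"dx":-191,"dy":-285,"dz":55,"az":18}]'; python3 -c "
from h import *
st();plan([.611,-.1068,.12],-104)"
```

```text
t 0.10 [ 0.1423 -0.6083  0.2308] [ 1.800e+02  6.000e-02 -7.683e+01] F [-0.2  0.5  0.1] M [ 0.03 -0.03 -0.05] w 85.3 q [ 1.27  0.52 -0.04  1.6   0.02  1.02 -0.11]
t 0.1 d [-381.4 -570.6  111.1] rot [2.000e-02 5.000e-02 2.717e+01] steps 16.674195242524714 3.794256025239396schema error: expected keys dx, dy, dz, ax, ay, az, claw
```

```bash
python3 -m pendant '[{"dx":-8,"dy":-12,"dz":2,"ax":0,"ay":0,"az":1,"claw":85},{"dx":-23,"dy":-34,"dz":6,"ax":0,"ay":0,"az":2,"claw":85},{"dx":-43,"dy":-64,"dz":12,"ax":0,"ay":0,"az":4,"claw":85},{"dx":-64,"dy":-96,"dz":18,"ax":0,"ay":0,"az":6,"claw":85},{"dx":-86,"dy":-128,"dz":24,"ax":0,"ay":0,"az":8,"claw":85},{"dx":-107,"dy":-160,"dz":30,"ax":0,"ay":0,"az":10,"claw":85},{"dx":-128,"dy":-192,"dz":36,"ax":0,"ay":0,"az":12,"claw":85},{"dx":-150,"dy":-224,"dz":42,"ax":0,"ay":0,"az":14,"claw":85},{"dx":-171,"dy":-256,"dz":48,"ax":0,"ay":0,"az":16,"claw":85},{"dx":-191,"dy":-285,"dz":55,"ax":0,"ay":0,"az":18,"claw":85}]'; python3 -c "
from h import *
st();plan([.611,-.1068,.12],-104)"
```

```text
clock: 0.93
position: [0.3777, -0.3558, 0.1761]
tool_rot: [-3.141, 0.0, -1.656]
force: [0.8, -1.8, 0.3]
grip_width: 0.085
t 0.93 [ 0.3777 -0.3558  0.1761] [-1.7999e+02  1.0000e-02 -9.4900e+01] F [ 0.8 -1.8  0.3] M [-0.04 -0.03 -0.04] w 85.0 q [ 0.67  0.43 -0.04  1.93  0.02  0.78 -1.03]
t 0.9333 d [-268.  -211.2   56.2] rot [-0.01  0.01  9.1 ] steps 8.293501336326857 1.2703310202423845
```

```bash
python3 -m pendant '[{"dx":-32,"dy":-25,"dz":7,"ax":0,"ay":0,"az":1,"claw":85},{"dx":-64,"dy":-50,"dz":13,"ax":0,"ay":0,"az":2,"claw":85},{"dx":-96,"dy":-75,"dz":20,"ax":0,"ay":0,"az":3,"claw":85},{"dx":-128,"dy":-101,"dz":27,"ax":0,"ay":0,"az":5,"claw":85},{"dx":-160,"dy":-126,"dz":34,"ax":0,"ay":0,"az":6,"claw":85},{"dx":-192,"dy":-151,"dz":40,"ax":0,"ay":0,"az":7,"claw":85},{"dx":-222,"dy":-175,"dz":46,"ax":0,"ay":0,"az":8,"claw":85},{"dx":-250,"dy":-197,"dz":52,"ax":0,"ay":0,"az":9,"claw":85},{"dx":-264,"dy":-208,"dz":55,"ax":0,"ay":0,"az":9.1,"claw":85},{"dx":-268,"dy":-211,"dz":56,"ax":0,"ay":0,"az":9.1,"claw":85}]'
python3 - <<'E'
from h import *
st();plan([.611,-.1068,.03],-104)
o=grab('b')
cv2.imwrite('pics/b1.png',cv2.resize(o['side']['image'][90:190,160:280],None,fx=6,fy=6,interpolation=2))
cv2.imwrite('pics/b2.png',cv2.resize(o['top']['image'][110:210,250:370],None,fx=6,fy=6,interpolation=2))
E
```

```text
clock: 1.77
position: [0.6107, -0.1046, 0.1192]
tool_rot: [3.141, 0.001, -1.81]
force: [-0.5, -0.4, -0.4]
grip_width: 0.085
t 1.77 [ 0.6107 -0.1046  0.1192] [ 1.7995e+02  7.0000e-02 -1.0370e+02] F [-0.5 -0.4 -0.4] M [-0.02 -0.    0.  ] w 85.0 q [ 0.09  0.64 -0.02  1.71  0.01  0.79 -1.74]
t 1.7667 d [ 2.1 -0.9 89.2] rot [0.05 0.07 0.3 ] steps 2.1393829736875296 0.04419649114397046
```

View pics/b1.png

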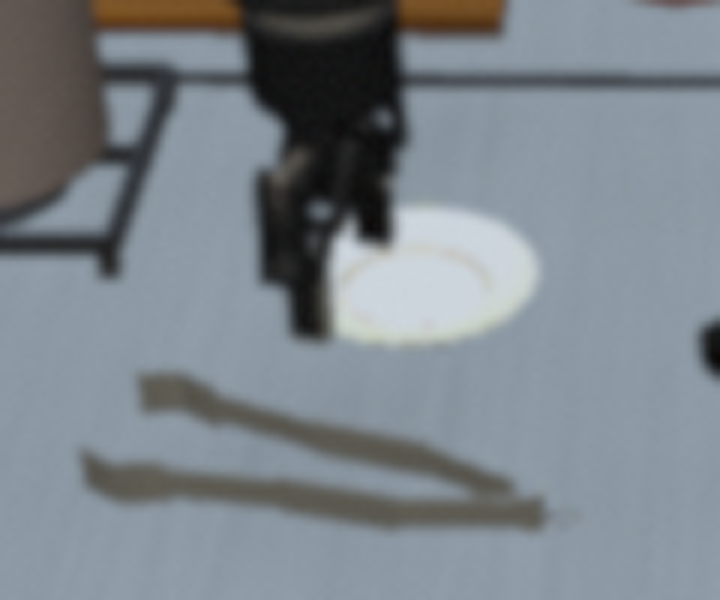

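View pics/b2.png

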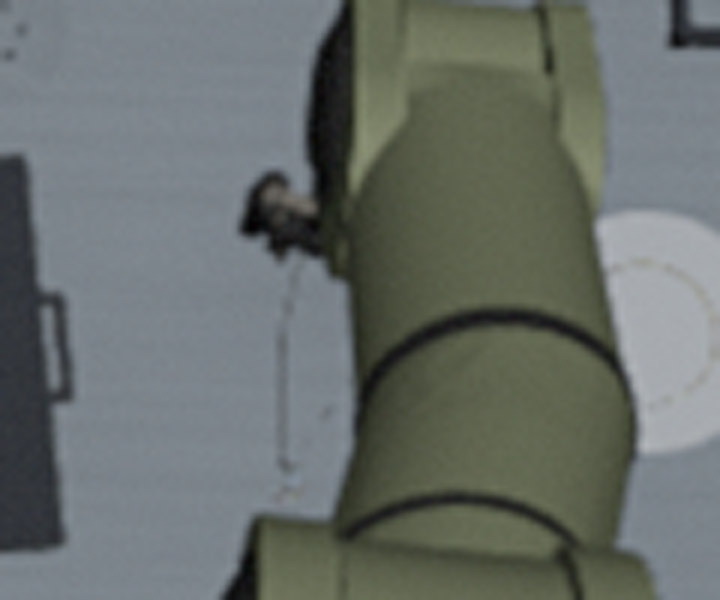

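Run:
```python
from h import *
o=load('b')['side'];s=observe();R=Ro.from_euler('xyz',s['tool_rot'])
for x in(-57,-42.5,42.5,57):
  for z in (-13,0): print(x,z,((proj(o,s['position']+R.apply([x/1e3,0,z/1e3]))[0]-[160,90])*6).round())
```

```text
-57 -13 [307. 349.]
-57 0 [309. 370.]
-42.5 -13 [317. 333.]
-42.5 0 [319. 354.]
42.5 -13 [375. 243.]
42.5 0 [377. 264.]
57 -13 [385. 229.]
57 0 [386. 250.]
```

```bash
python3 -m pendant '[{"dx":2,"dy":-1,"dz":20,"ax":0,"ay":0,"az":0.3,"claw":85},{"dx":2,"dy":-1,"dz":50,"ax":0,"ay":0,"az":0.3,"claw":85},{"dx":2,"dy":-1,"dz":75,"ax":0,"ay":0,"az":0.3,"claw":85},{"dx":2,"dy":-1,"dz":95,"ax":0,"ay":0,"az":0.3,"claw":85},{"dx":2,"dy":-1,"dz":108,"ax":0,"ay":0,"az":0.3,"claw":85},{"dx":2,"dy":-1,"dz":115,"ax":0,"ay":0,"az":0.3,"claw":85},{"dx":2,"dy":-1,"dz":117,"ax":0,"ay":0,"az":0.3,"claw":85},{"dx":2,"dy":-1,"dz":117,"ax":0,"ay":0,"az":0.3,"claw":85}]'
python3 - <<'E'
from h import *
st()
o=grab('c')
cv2.imwrite('pics/c_1.png',cv2.resize(o['side']['image'][100:190,160:280],None,fx=6,fy=6,interpolation=2))
E
```

```text
clock: 2.53
position: [0.6097, -0.1112, 0.0037]
tool_rot: [-3.141, -0.0, -1.82]
force: [-0.3, 0.6, 0.8]
grip_width: 0.0849
t 2.53 [ 0.6097 -0.1112  0.0037] [-1.7998e+02 -1.0000e-02 -1.0427e+02] F [-0.3  0.6  0.8] M [0.01 0.02 0.  ] w 84.9 q [ 0.09  0.82 -0.01  1.74  0.02  0.58 -1.75]
```

View pics/c_1.png

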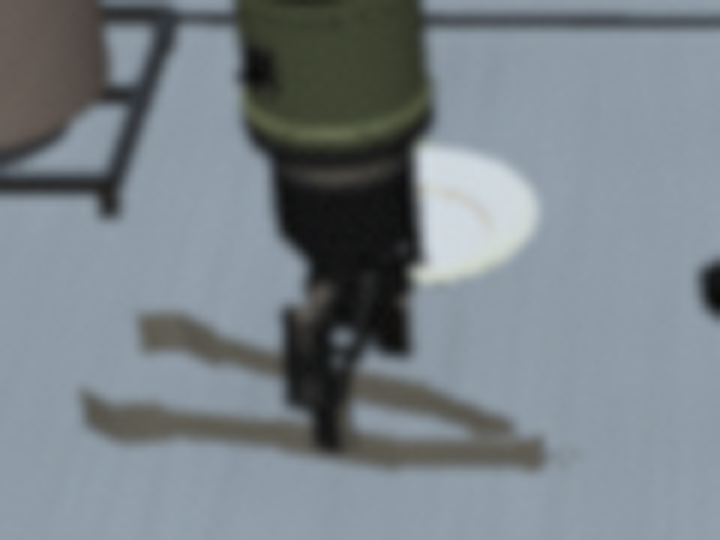

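Run:
```python
from h import *
# dead reckoning of commanded pose from printed start
p=np.array([.142,-.609,.231]);R=Ro.from_euler('xyz',[np.pi,0,-1.341])
for d,a in [((-191,-285,55),18),((-268,-211,56),9.1),((2,-1,117),.3)]:
    p=p+R.apply(np.array(d)/1e3);R=R*Ro.from_euler('z',a,degrees=True);print(p.round(4),R.as_euler('xyz',degrees=True).round(1))
for i in range(3): 
    eyes.grab_frame('side'); st()
```

```text
[ 0.376  -0.3581  0.176 ] [180.    0.  -94.8]
[ 0.6088 -0.1088  0.12  ] [ 180.    -0.  -103.9]
[ 0.6093 -0.111   0.003 ] [ 180.    -0.  -104.2]
t 2.68 [ 0.6103 -0.1109  0.0045] [-1.7991e+02  1.0000e-02 -1.0424e+02] F [-1.4 -0.2  0.1] M [-0.03  0.01  0.  ] w 85.0 q [ 0.09  0.81 -0.01  1.74  0.02  0.58 -1.75]
t 2.73 [ 0.6103 -0.1108  0.0044] [-1.7991e+02  1.0000e-02 -1.0424e+02] F [-0.1 -0.2 -0.3] M [ 0.01  0.01 -0.03] w 85.2 q [ 0.09  0.81 -0.01  1.74  0.02  0.58 -1.75]
t 2.78 [ 0.6102 -0.1107  0.0042] [-1.7993e+02  1.0000e-02 -1.0424e+02] F [ 0.5  0.8 -1.3] M [ 0.01 -0.02 -0.02] w 85.2 q [ 0.09  0.81 -0.01  1.74  0.02  0.58 -1.75]
```

```bash
python3 -m pendant '[{"dx":-2,"dy":0,"dz":1,"ax":0,"ay":0,"az":0.1,"claw":85},{"dx":-4,"dy":0,"dz":2,"ax":0,"ay":0,"az":0.2,"claw":85},{"dx":-4,"dy":0,"dz":2,"ax":0,"ay":0,"az":0.2,"claw":62},{"dx":-4,"dy":0,"dz":2,"ax":0,"ay":0,"az":0.2,"claw":57},{"dx":-4,"dy":0,"dz":2,"ax":0,"ay":0,"az":0.2,"claw":55},{"dx":-4,"dy":0,"dz":2,"ax":0,"ay":0,"az":0.2,"claw":53},{"dx":-4,"dy":0,"dz":2,"ax":0,"ay":0,"az":0.2,"claw":53},{"dx":-4,"dy":0,"dz":2,"ax":0,"ay":0,"az":0.2,"claw":53},{"dx":-4,"dy":0,"dz":2,"ax":0,"ay":0,"az":0.2,"claw":53},{"dx":-4,"dy":0,"dz":2,"ax":0,"ay":0,"az":0.2,"claw":53}]' 25
python3 - <<'E'
from h import *
st()
o=grab('d')
cv2.imwrite('pics/d_1.png',cv2.resize(o['side']['image'][100:190,160:280],None,fx=6,fy=6,interpolation=2))
st()
E
```

```text
clock: 3.62
position: [0.6109, -0.1068, 0.0017]
tool_rot: [-3.141, 0.0, -1.823]
force: [-1.2, 0.8, 5.8]
grip_width: 0.0532
t 3.62 [ 0.6109 -0.1068  0.0017] [-1.7997e+02  1.0000e-02 -1.0444e+02] F [-1.2  0.8  5.8] M [ 0.12  0.23 -0.03] w 53.2 q [ 0.09  0.82 -0.01  1.74  0.02  0.58 -1.76]
t 3.72 [ 0.6109 -0.1068  0.0017] [-1.7997e+02  1.0000e-02 -1.0444e+02] F [-1.3  0.8  5.6] M [ 0.1   0.21 -0.07] w 53.0 q [ 0.09  0.82 -0.01  1.74  0.02  0.58 -1.76]
```

View pics/d_1.png

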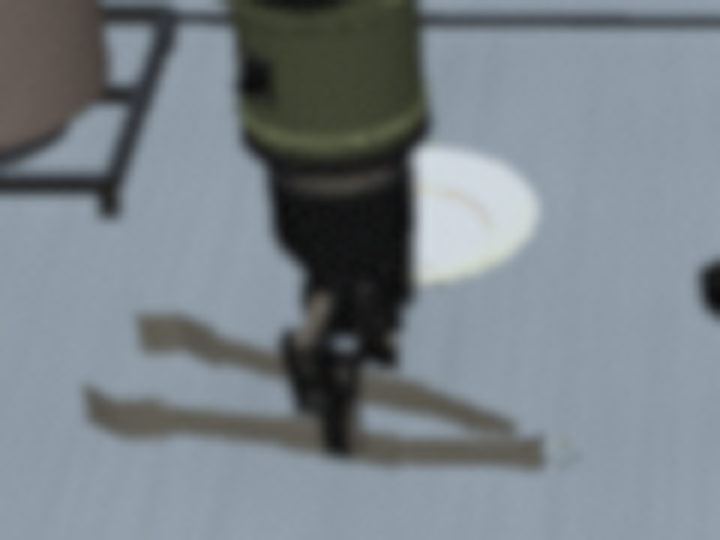

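```bash
python3 -m pendant '[{"dx":0,"dy":0,"dz":-3,"ax":0,"ay":0,"az":0,"claw":53},{"dx":0,"dy":0,"dz":-9,"ax":0,"ay":0,"az":0,"claw":53},{"dx":0,"dy":0,"dz":-20,"ax":0,"ay":0,"az":0,"claw":53},{"dx":0,"dy":0,"dz":-36,"ax":0,"ay":0,"az":0,"claw":53},{"dx":0,"dy":0,"dz":-56,"ax":0,"ay":0,"az":0,"claw":53},{"dx":0,"dy":0,"dz":-78,"ax":0,"ay":0,"az":0,"claw":53},{"dx":0,"dy":0,"dz":-98,"ax":0,"ay":0,"az":0,"claw":53},{"dx":0,"dy":0,"dz":-114,"ax":0,"ay":0,"az":0,"claw":53},{"dx":0,"dy":0,"dz":-124,"ax":0,"ay":0,"az":0,"claw":53},{"dx":0,"dy":0,"dz":-128,"ax":0,"ay":0,"az":0,"claw":53}]'
python3 - <<'E'
from h import *
o=grab('e')
cv2.imwrite('pics/e_1.png',cv2.resize(o['side']['image'][60:190,140:280],None,fx=5,fy=5,interpolation=2))
st();plan([.444,.255,.13],-80)
a=load('a');t,s=a['top'],a['side']
print(ray(t,198,168.5,.078),ray(s,220.5,244,.078))
# silhouette of the roll, by colour
for f,b in((t,(185,155,212,182)),(s,(205,232,236,266))):
    im=f['image'];hs=cv2.cvtColor(im,cv2.COLOR_BGR2HSV);m=np.zeros(im.shape[:2],bool);m[b[1]:b[3],b[0]:b[2]]=(hs[...,1]>120)[b[1]:b[3],b[0]:b[2]]&(im[...,2]>50)[b[1]:b[3],b[0]:b[2]]
    v,u=np.nonzero(m);print(len(u),u.mean(),v.mean(),u.min(),u.max(),v.min(),v.max())
    # predicted silhouette of cyl r23 z 42..67 + cap point 78
    an=np.linspace(0,6.28,60)
    def pred(x,y):
        P=np.concatenate([np.c_[x+r*np.cos(an),y+r*np.sin(an),np.full(60,z)] for r,z in((.019,.042),(.023,.047),(.023,.067),(.014,.0755))])
        h=cv2.convexHull(proj(f,P).astype(np.float32));M=cv2.moments(h);return np.array([M['m10']/M['m00'],M['m01']/M['m00']])
    print(least_squares(lambda p:pred(*p)-[u.mean(),v.mean()],[.56,.276],diff_step=1e-3).x)
E
```

```text
clock: 4.55
position: [0.6113, -0.1069, 0.1315]
tool_rot: [-3.139, 0.0, -1.823]
force: [-0.5, -0.1, -1.6]
grip_width: 0.0528
t 4.65 [ 0.6108 -0.1068  0.1299] [-1.7995e+02  1.0000e-02 -1.0444e+02] F [ 0.5 -0.3 -1.2] M [0.1  0.07 0.04] w 53.0 q [ 0.08  0.63 -0.01  1.7   0.01  0.81 -1.75]
t 4.65 d [-3.087e+02  2.518e+02 -3.000e-01] rot [ -0.05  -0.   -24.44] steps 9.553580649586848 3.4132476840999555
[0.56073774 0.27537556 0.078     ] [0.56225806 0.27868997 0.078     ]
128 197.9140625 168.4921875 192 204 162 175
[0.5645434  0.27801506]
297 220.62626262626262 248.93602693602693 212 229 239 259
[0.56379685 0.27586017]
```

View pics/e_1.png

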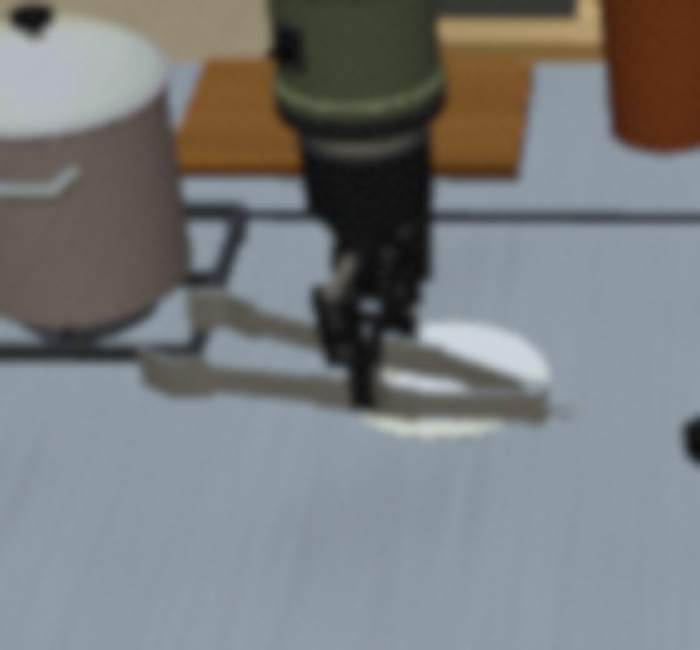

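```bash
python3 -m pendant '[{"dx":-6,"dy":5,"dz":0,"ax":0,"ay":0,"az":-0.5,"claw":53},{"dx":-19,"dy":15,"dz":0,"ax":0,"ay":0,"az":-1.5,"claw":53},{"dx":-37,"dy":30,"dz":0,"ax":0,"ay":0,"az":-3,"claw":53},{"dx":-60,"dy":49,"dz":0,"ax":0,"ay":0,"az":-5,"claw":53},{"dx":-84,"dy":69,"dz":0,"ax":0,"ay":0,"az":-7,"claw":53},{"dx":-108,"dy":88,"dz":0,"ax":0,"ay":0,"az":-9,"claw":53},{"dx":-132,"dy":108,"dz":0,"ax":0,"ay":0,"az":-11,"claw":53},{"dx":-156,"dy":127,"dz":0,"ax":0,"ay":0,"az":-13,"claw":53},{"dx":-178,"dy":145,"dz":0,"ax":0,"ay":0,"az":-15,"claw":53},{"dx":-198,"dy":161,"dz":0,"ax":0,"ay":0,"az":-16,"claw":53}]'; python3 -c "
from h import *
eyes.grab_frame('top');eyes.grab_frame('top');eyes.grab_frame('top')
st();plan([.445,.256,.13],-80)"
```

```text
clock: 5.48
position: [0.5016, 0.1278, 0.1286]
tool_rot: [3.14, 0.0, -1.538]
force: [1.0, 0.6, -0.8]
grip_width: 0.0532
t 5.63 [0.5021 0.1279 0.1288] [ 1.7991e+02  3.0000e-02 -8.8130e+01] F [-0.3 -0.7 -1.2] M [-0.04 -0.02  0.03] w 53.1 q [-0.29  0.5  -0.1   1.97  0.07  0.68 -1.97]
t 5.6333 d [-129.9   52.9   -1.1] rot [ 0.08  0.04 -8.13] steps 3.362771692500637 1.1353582219072051
```

```bash
python3 -m pendant '[{"dx":-8,"dy":3,"dz":0,"ax":0,"ay":0,"az":-0.5,"claw":53},{"dx":-24,"dy":10,"dz":0,"ax":0,"ay":0,"az":-1.5,"claw":53},{"dx":-46,"dy":19,"dz":0,"ax":0,"ay":0,"az":-3,"claw":53},{"dx":-70,"dy":29,"dz":0,"ax":0,"ay":0,"az":-4.5,"claw":53},{"dx":-92,"dy":38,"dz":-1,"ax":0,"ay":0,"az":-6,"claw":53},{"dx":-110,"dy":45,"dz":-1,"ax":0,"ay":0,"az":-7,"claw":53},{"dx":-122,"dy":50,"dz":-1,"ax":0,"ay":0,"az":-8,"claw":53},{"dx":-129,"dy":53,"dz":-1,"ax":0,"ay":0,"az":-8,"claw":53},{"dx":-130,"dy":53,"dz":-1,"ax":0,"ay":0,"az":-8.1,"claw":53},{"dx":-130,"dy":53,"dz":-1,"ax":0,"ay":0,"az":-8.1,"claw":53}]'
python3 - <<'E'
from h import *
eyes.grab_frame('top');eyes.grab_frame('top')
o=grab('f')
cv2.imwrite('pics/f_1.png',cv2.resize(o['side']['image'][150:290,180:300],None,fx=5,fy=4.2,interpolation=2) if 0 else cv2.resize(o['side']['image'][160:280,180:310],None,fx=5,fy=5,interpolation=2))
cv2.imwrite('pics/f_2.png',cv2.resize(o['top']['image'][130:250,150:280],None,fx=5,fy=5,interpolation=2))
st();plan([.445,.256,.13],-80)
E
```

```text
clock: 6.47
position: [0.4478, 0.2531, 0.1302]
tool_rot: [3.142, -0.0, -1.403]
force: [0.1, -0.9, -0.5]
grip_width: 0.0531
t 6.67 [0.4481 0.2527 0.1303] [-1.800e+02 -2.000e-02 -8.044e+01] F [-0.6  0.5 -2.1] M [-0.07 -0.01 -0.07] w 52.8 q [-0.53  0.49 -0.14  1.97  0.1   0.68 -2.13]
t 6.6667 d [-3.8  2.5  0.3] rot [-0.   -0.02 -0.44] steps 0.10926677091716275 0.06093162296493164
```

View pics/f_1.png

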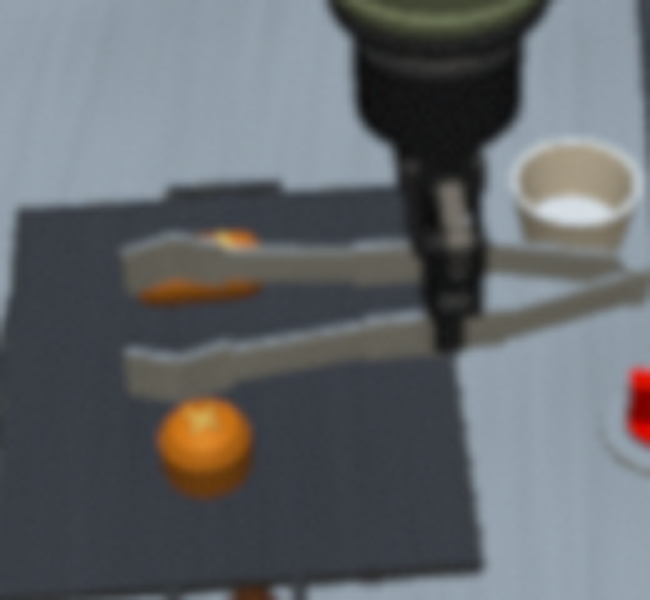

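View pics/f_2.png

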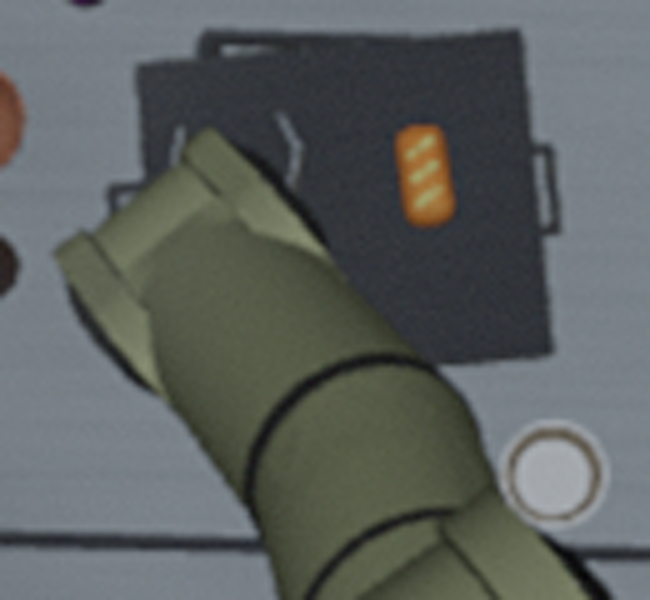

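```bash
cat > ov2.py <<'E'
from h import *
def overlay(tag,x,y,z,yaw,w,boxes,pitch=0,S=5,roll=(.563,.277)):
    o=load(tag);d=55-w
    R=Ro.from_euler('xyz',[0,pitch,yaw],degrees=True)
    arm=np.array([(-126,0),(-100,6),(-30,27.5-d*.35),(30,27.5-d*.65),(97,36-d),(120,46.5-1.1*d),(143,36-1.3*d)])/1000
    for n,b in boxes.items():
        f=o[n];x0,y0,x1,y1=b
        c=cv2.resize(f['image'][y0:y1,x0:x1],None,fx=S,fy=S,interpolation=cv2.INTER_CUBIC)
        def pl(P,col):
            q=((proj(f,P)-[x0,y0]+.5)*S).round().astype(int);cv2.polylines(c,[q],False,col,1)
        for sg in(1,-1):
            for h,col in((.0,(255,0,0)),(.028,(0,255,0))):
                pl(R.apply(np.c_[arm*[1,sg],np.full(len(arm),h-.014)])+[x,y,z+.014],col)
        if roll:
            an=np.linspace(0,6.3,40)
            for h in(.047,.067): pl(np.c_[roll[0]+.023*np.cos(an),roll[1]+.023*np.sin(an),np.full(40,h)],(255,255,0))
        cv2.imwrite(f'pics/ov_{tag}_{n}.png',c)
E
python3 -c "
from ov2 import *
overlay('f',.4481,.2527,.1285,9.56,53,{'side':(180,160,310,280),'top':(150,130,280,250)})"
```

```text
(no output)
```

View pics/ov_f_side.png

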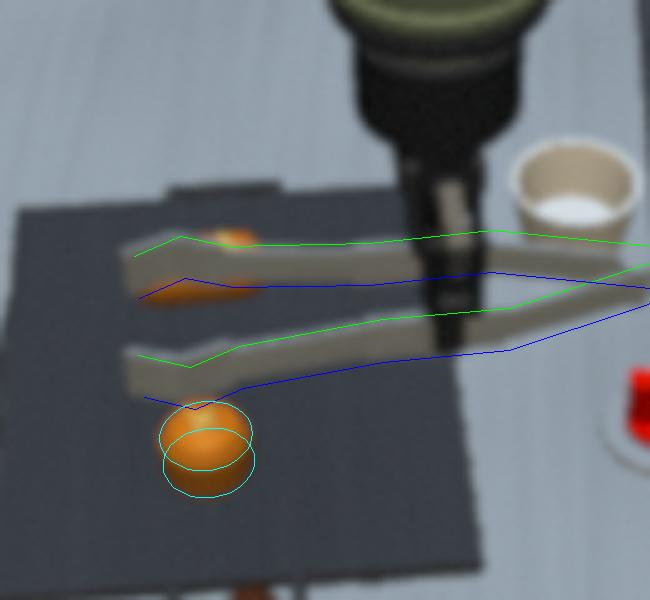

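View pics/ov_f_top.png

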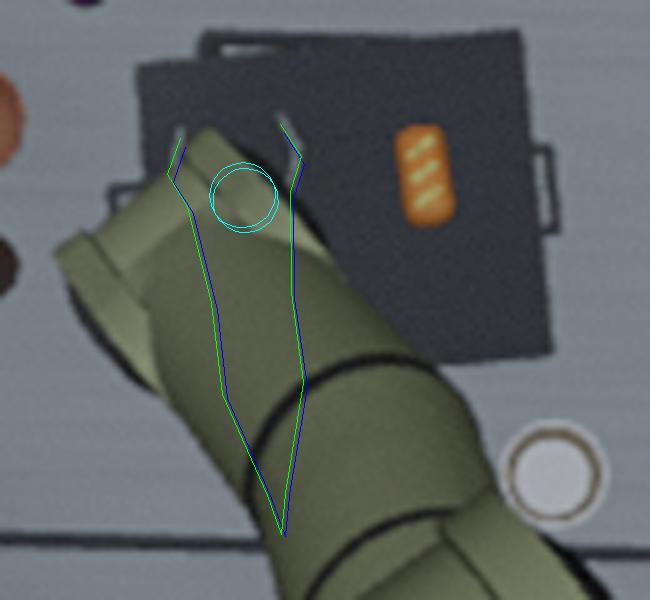

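```bash
python3 -c "
from ov2 import *
import numpy as np
overlay('f',.4481+.0055,.2527+.0005,.1295,9.2,52,{'side':(180,160,310,280),'top':(150,130,280,250)},pitch=-.5)"
```

```text
(no output)
```

View pics/ov_f_side.png

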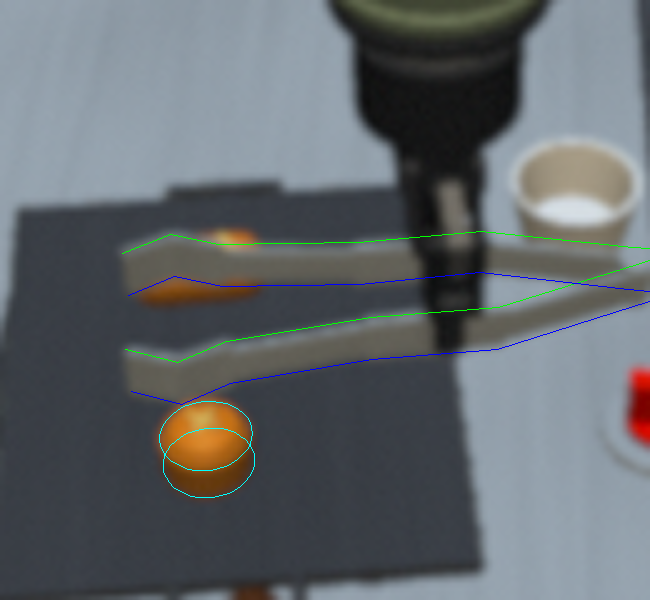

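View pics/ov_f_top.png

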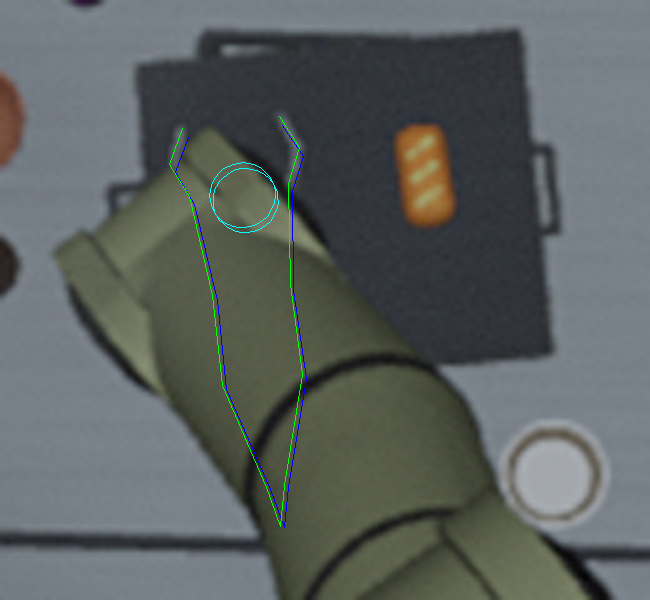

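```bash
python3 -c "
from h import *
plan([.4481-.009,.2527+.0046,.087],-80.44)"
```

```text
t 6.6667 d [-6.1  8.1 43.3] rot [-0.   -0.02  0.  ] steps 1.0658348083227116 0.003047403077196852
```

```bash
python3 -m pendant '[{"dx":-2,"dy":3,"dz":2,"ax":0,"ay":0,"az":0,"claw":53},{"dx":-4,"dy":6,"dz":8,"ax":0,"ay":0,"az":0,"claw":53},{"dx":-6,"dy":8,"dz":18,"ax":0,"ay":0,"az":0,"claw":53},{"dx":-6,"dy":8,"dz":30,"ax":0,"ay":0,"az":0,"claw":53},{"dx":-6,"dy":8,"dz":40,"ax":0,"ay":0,"az":0,"claw":53},{"dx":-6,"dy":8,"dz":43,"ax":0,"ay":0,"az":0,"claw":53},{"dx":-6,"dy":8,"dz":43,"ax":0,"ay":0,"az":0,"claw":53}]'
python3 - <<'E'
from ov2 import *
eyes.grab_frame('top');eyes.grab_frame('top')
grab('g');st();s=observe()
p=s['position'];overlay('g',p[0]+.0055,p[1]+.0005,p[2]-.001,9.2,52,{'side':(180,160,310,280),'top':(150,130,280,250)},pitch=-.5)
E
```

```text
clock: 7.25
position: [0.4381, 0.258, 0.0861]
tool_rot: [3.14, -0.001, -1.402]
force: [0.1, -0.2, -1.9]
grip_width: 0.0532
t 7.45 [0.4389 0.2583 0.0877] [-1.7997e+02  1.0000e-02 -8.0340e+01] F [-0.1  0.2 -1.7] M [-0.01 -0.01  0.04] w 53.2 q [-0.55  0.56 -0.13  2.01  0.12  0.58 -2.17]
```

View pics/ov_g_side.png

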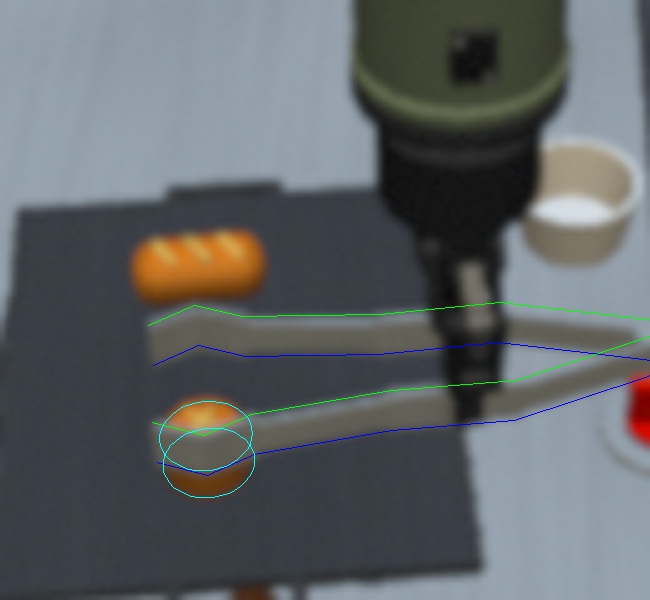

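View pics/ov_g_top.png

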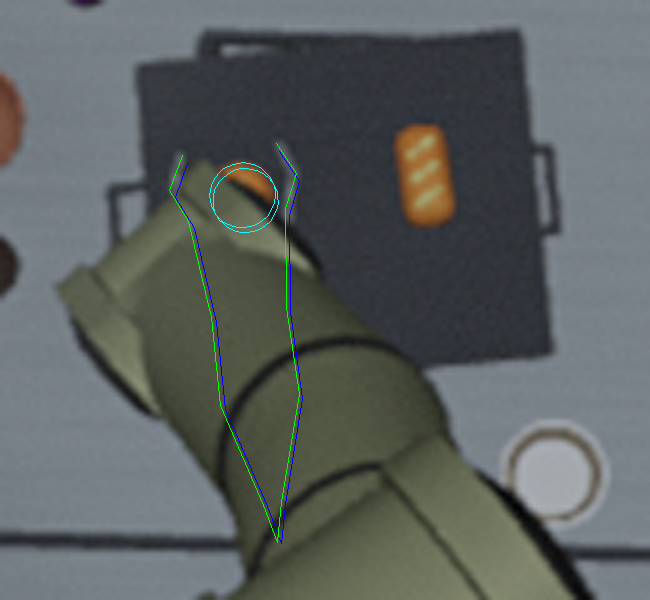

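```bash
python3 -m pendant '[{"dx":0,"dy":0,"dz":2,"ax":0,"ay":0,"az":0,"claw":53},{"dx":0,"dy":0,"dz":6,"ax":0,"ay":0,"az":0,"claw":53},{"dx":0,"dy":0,"dz":12,"ax":0,"ay":0,"az":0,"claw":53},{"dx":0,"dy":0,"dz":19,"ax":0,"ay":0,"az":0,"claw":53},{"dx":0,"dy":0,"dz":26,"ax":0,"ay":0,"az":0,"claw":53},{"dx":0,"dy":0,"dz":32,"ax":0,"ay":0,"az":0,"claw":53},{"dx":0,"dy":0,"dz":37,"ax":0,"ay":0,"az":0,"claw":53},{"dx":0,"dy":0,"dz":39,"ax":0,"ay":0,"az":0,"claw":53},{"dx":0,"dy":0,"dz":39,"ax":0,"ay":0,"az":0,"claw":53}]'
python3 - <<'E'
from ov2 import *
eyes.grab_frame('top');eyes.grab_frame('top')
grab('i');st();s=observe()
p=s['position'];overlay('i',p[0]+.0055,p[1]+.0005,p[2]-.001,9.2,52,{'side':(190,190,290,275),'top':(150,130,280,250)},pitch=-.5,S=7)
E
```

```text
clock: 8.2
position: [0.4384, 0.2581, 0.0477]
tool_rot: [3.141, -0.0, -1.402]
force: [-1.0, -0.1, -1.7]
grip_width: 0.0528
t 8.40 [0.4389 0.2584 0.0486] [-1.7997e+02  1.0000e-02 -8.0340e+01] F [ 0.7  0.9 -0.7] M [-0.04 -0.03  0.02] w 52.7 q [-0.56  0.63 -0.11  2.03  0.14  0.49 -2.18]
```

View pics/ov_i_side.png

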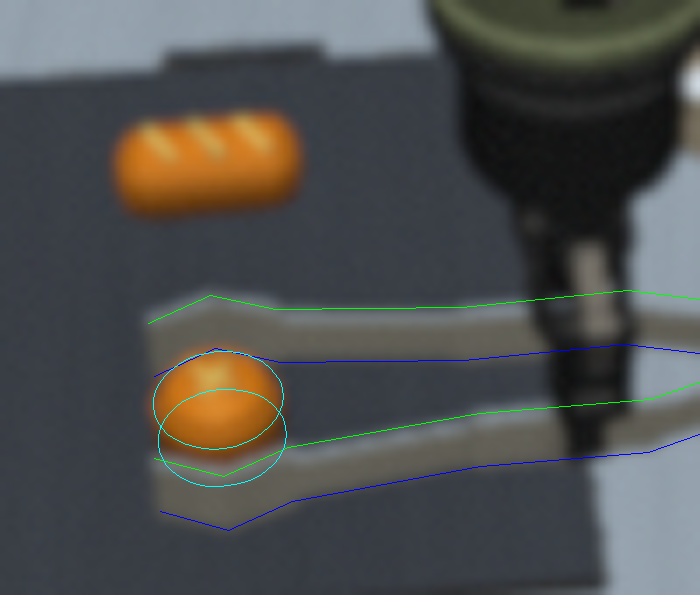

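```bash
python3 -m pendant '[{"dx":0,"dy":0,"dz":0,"ax":0,"ay":0,"az":0,"claw":50},{"dx":0,"dy":0,"dz":-0.5,"ax":0,"ay":0,"az":0,"claw":48},{"dx":0,"dy":0,"dz":-1,"ax":0,"ay":0,"az":0,"claw":46},{"dx":0,"dy":0,"dz":-1,"ax":0,"ay":0,"az":0,"claw":44},{"dx":0,"dy":0,"dz":-1.5,"ax":0,"ay":0,"az":0,"claw":42},{"dx":0,"dy":0,"dz":-2,"ax":0,"ay":0,"az":0,"claw":40},{"dx":0,"dy":0,"dz":-2,"ax":0,"ay":0,"az":0,"claw":38},{"dx":0,"dy":0,"dz":-2,"ax":0,"ay":0,"az":0,"claw":34},{"dx":0,"dy":0,"dz":-2,"ax":0,"ay":0,"az":0,"claw":30},{"dx":0,"dy":0,"dz":-2,"ax":0,"ay":0,"az":0,"claw":30}]' 25
python3 - <<'E'
from ov2 import *
eyes.grab_frame('top');eyes.grab_frame('top')
grab('j');st();s=observe()
p=s['position'];overlay('j',p[0]+.0055,p[1]+.0005,p[2]-.003,9.2,s['grip_width']*1e3,{'side':(190,190,290,275),'top':(150,130,280,250)},pitch=-.5,S=7)
E
```

```text
clock: 9.23
position: [0.4387, 0.2582, 0.0503]
tool_rot: [3.142, 0.0, -1.402]
force: [-0.1, 0.2, -0.8]
grip_width: 0.0394
t 9.43 [0.4387 0.2583 0.0503] [180.     0.   -80.33] F [ 0.8 -0.2 -1.2] M [ 0.   -0.06  0.02] w 39.4 q [-0.56  0.62 -0.11  2.03  0.14  0.5  -2.18]
```

View pics/ov_j_side.png

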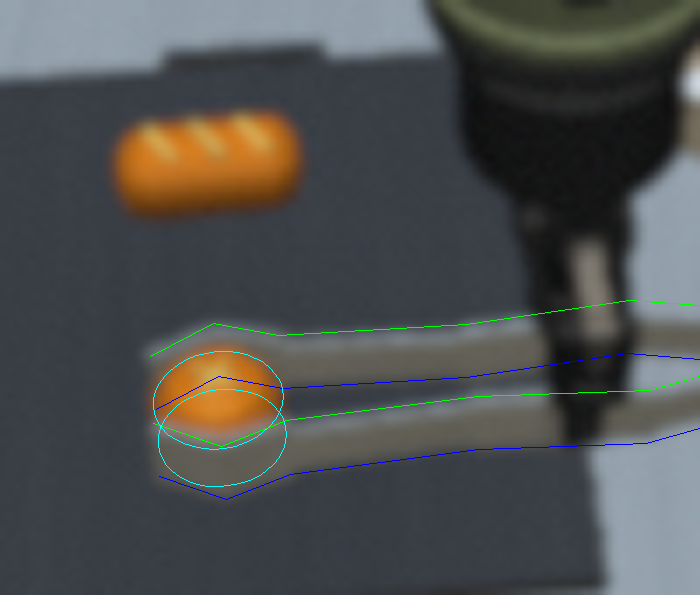

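```bash
python3 -m pendant '[{"dx":0,"dy":0,"dz":-2,"ax":0,"ay":0,"az":0,"claw":30},{"dx":0,"dy":0,"dz":-6,"ax":0,"ay":0,"az":0,"claw":30},{"dx":0,"dy":0,"dz":-13,"ax":0,"ay":0,"az":0,"claw":30},{"dx":0,"dy":0,"dz":-24,"ax":0,"ay":0,"az":0,"claw":30},{"dx":0,"dy":0,"dz":-38,"ax":0,"ay":0,"az":0,"claw":30},{"dx":0,"dy":0,"dz":-54,"ax":0,"ay":0,"az":0,"claw":30},{"dx":0,"dy":0,"dz":-70,"ax":0,"ay":0,"az":0,"claw":30},{"dx":0,"dy":0,"dz":-83,"ax":0,"ay":0,"az":0,"claw":30},{"dx":0,"dy":0,"dz":-92,"ax":0,"ay":0,"az":0,"claw":30},{"dx":0,"dy":0,"dz":-96,"ax":0,"ay":0,"az":0,"claw":30}]' 25
python3 - <<'E'
from ov2 import *
eyes.grab_frame('top');eyes.grab_frame('top')
o=grab('k');st()
cv2.imwrite('pics/k1.png',cv2.resize(o['side']['image'][150:275,170:300],None,fx=5,fy=5,interpolation=2))
E
```

```text
clock: 10.27
position: [0.4392, 0.2585, 0.1482]
tool_rot: [-3.14, 0.001, -1.402]
force: [-0.8, 0.5, -1.3]
grip_width: 0.0392
t 10.47 [0.4385 0.2581 0.1459] [ 1.7997e+02 -1.0000e-02 -8.0340e+01] F [-0.4 -0.3 -1.1] M [-0.03  0.08  0.02] w 39.4 q [-0.54  0.46 -0.14  1.98  0.1   0.71 -2.14]
```

View pics/k1.png

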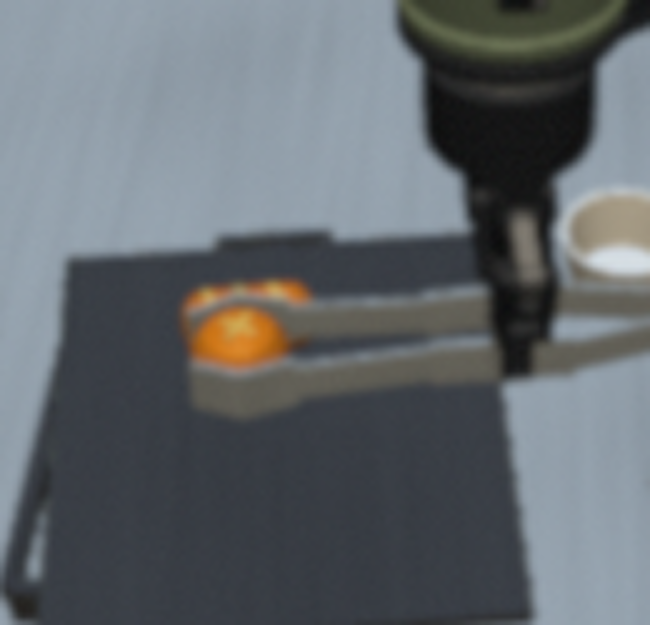

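```bash
python3 -c "
from h import *
plan([.482,-.257,.23],-108.9)"
```

```text
t 10.4667 d [515.1  43.6 -83.9] rot [ 3.000e-02 -2.000e-02  2.856e+01] steps 12.558865357539174 3.9894299042330035
```

```bash
python3 -m pendant '[{"dx":4,"dy":0,"dz":-4,"ax":0,"ay":0,"az":0.2,"claw":30},{"dx":13,"dy":1,"dz":-11,"ax":0,"ay":0,"az":0.7,"claw":30},{"dx":28,"dy":2,"dz":-22,"ax":0,"ay":0,"az":1.5,"claw":30},{"dx":48,"dy":4,"dz":-34,"ax":0,"ay":0,"az":2.6,"claw":30},{"dx":72,"dy":6,"dz":-46,"ax":0,"ay":0,"az":4,"claw":30},{"dx":98,"dy":8,"dz":-57,"ax":0,"ay":0,"az":5.4,"claw":30},{"dx":125,"dy":11,"dz":-66,"ax":0,"ay":0,"az":7,"claw":30},{"dx":152,"dy":13,"dz":-74,"ax":0,"ay":0,"az":8.5,"claw":30},{"dx":179,"dy":15,"dz":-80,"ax":0,"ay":0,"az":10,"claw":30},{"dx":206,"dy":17,"dz":-83,"ax":0,"ay":0,"az":11.5,"claw":30}]' 25; python3 -c "
from h import *
plan([.482,-.257,.23],-108.9);st()"
```

```text
clock: 11.3
position: [0.4563, 0.0502, 0.2303]
tool_rot: [-3.141, 0.0, -1.605]
force: [-0.1, -0.2, -1.6]
grip_width: 0.0394
t 11.3 d [ 3.062e+02 -3.620e+01  3.000e-01] rot [-0.04  0.02 16.93] steps 7.393277962483228 2.3644643678319905
t 11.30 [0.4563 0.0502 0.2303] [-1.7996e+02  1.0000e-02 -9.1970e+01] F [-0.1 -0.2 -1.6] M [-0.03 -0.01  0.01] w 39.4 q [-0.2   0.26 -0.04  2.02  0.01  0.86 -1.86]
```

```bash
python3 -m pendant '[{"dx":27,"dy":-3,"dz":0,"ax":0,"ay":0,"az":1.5,"claw":30},{"dx":54,"dy":-6,"dz":0,"ax":0,"ay":0,"az":3,"claw":30},{"dx":81,"dy":-10,"dz":0,"ax":0,"ay":0,"az":4.5,"claw":30},{"dx":108,"dy":-13,"dz":0,"ax":0,"ay":0,"az":6,"claw":30},{"dx":135,"dy":-16,"dz":0,"ax":0,"ay":0,"az":7.5,"claw":30},{"dx":162,"dy":-19,"dz":0,"ax":0,"ay":0,"az":9,"claw":30},{"dx":188,"dy":-22,"dz":0,"ax":0,"ay":0,"az":10.5,"claw":30},{"dx":212,"dy":-25,"dz":0,"ax":0,"ay":0,"az":12,"claw":30},{"dx":234,"dy":-28,"dz":0,"ax":0,"ay":0,"az":13,"claw":30},{"dx":254,"dy":-30,"dz":0,"ax":0,"ay":0,"az":14,"claw":30}]' 25; python3 -c "
from h import *
plan([.482,-.257,.23],-108.9);st()"
```

```text
clock: 12.13
position: [0.4776, -0.2046, 0.2295]
tool_rot: [3.141, -0.0, -1.85]
force: [0.8, 0.3, -1.2]
grip_width: 0.0389
t 12.1333 d [ 49.1 -18.7  -0.5] rot [ 0.01 -0.    2.91] steps 1.259933416864071 0.40683899941808904
t 12.13 [ 0.4776 -0.2046  0.2295] [ 179.99   -0.   -105.99] F [ 0.8  0.3 -1.2] M [ 0.01 -0.    0.05] w 38.9 q [ 0.19  0.36  0.12  1.88 -0.06  0.9  -1.5 ]
```

```bash
python3 -m pendant '[{"dx":15,"dy":-5,"dz":0,"ax":0,"ay":0,"az":1,"claw":30},{"dx":27,"dy":-9,"dz":0,"ax":0,"ay":0,"az":1.7,"claw":30},{"dx":35,"dy":-13,"dz":0,"ax":0,"ay":0,"az":2.2,"claw":30},{"dx":40,"dy":-15,"dz":0,"ax":0,"ay":0,"az":2.6,"claw":30},{"dx":42,"dy":-17,"dz":0,"ax":0,"ay":0,"az":2.8,"claw":30},{"dx":43,"dy":-17,"dz":0,"ax":0,"ay":0,"az":2.8,"claw":30},{"dx":43,"dy":-17,"dz":0,"ax":0,"ay":0,"az":2.8,"claw":30},{"dx":43,"dy":-17,"dz":0,"ax":0,"ay":0,"az":2.8,"claw":30}]' 25
python3 - <<'E'
from h import *
eyes.grab_frame('top');eyes.grab_frame('top')
o=grab('l');st();plan([.482,-.257,.23],-108.9)
cv2.imwrite('pics/l1.png',cv2.resize(o['side']['image'][40:180,150:290],None,fx=4,fy=4,interpolation=2))
cv2.imwrite('pics/l2.png',cv2.resize(o['top']['image'][90:240,270:430],None,fx=4,fy=4,interpolation=2))
E
```

```text
clock: 12.8
position: [0.4831, -0.2478, 0.2293]
tool_rot: [3.141, 0.0, -1.895]
force: [0.6, 0.6, -1.5]
grip_width: 0.039
t 13.00 [ 0.483  -0.2482  0.2294] [-180.     0.  -108.6] F [-0.3  0.5 -1.1] M [ 0.05 -0.02 -0.02] w 39.1 q [ 0.26  0.4   0.15  1.83 -0.07  0.92 -1.46]
t 13.0 d [ 8.7 -1.8 -0.6] rot [-0.   0.   0.3] steps 0.21334278710262206 0.04175629485925807
```

View pics/l1.png

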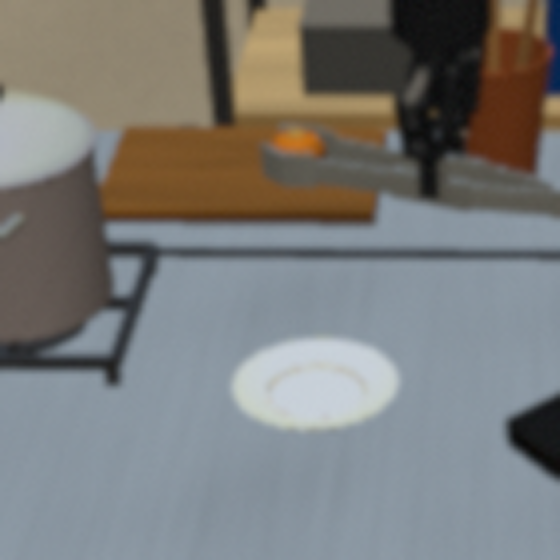

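View pics/l2.png

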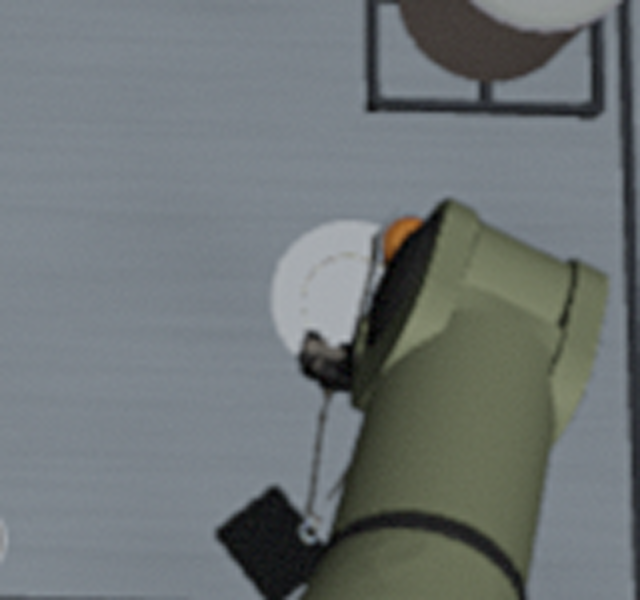

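```bash
python3 -m pendant '[{"dx":2,"dy":0,"dz":0,"ax":0,"ay":0,"az":0,"claw":30},{"dx":5,"dy":-1,"dz":0,"ax":0,"ay":0,"az":0,"claw":30},{"dx":8,"dy":-2,"dz":0,"ax":0,"ay":0,"az":0,"claw":30},{"dx":9,"dy":-2,"dz":0,"ax":0,"ay":0,"az":0,"claw":30},{"dx":9,"dy":-2,"dz":0,"ax":0,"ay":0,"az":0,"claw":30},{"dx":9,"dy":-2,"dz":0,"ax":0,"ay":0,"az":0,"claw":30},{"dx":9,"dy":-2,"dz":0,"ax":0,"ay":0,"az":0,"claw":30},{"dx":9,"dy":-2,"dz":0,"ax":0,"ay":0,"az":0,"claw":30}]' 25
python3 - <<'E'
from h import *
eyes.grab_frame('top')
o=grab('m');st();s=observe();y=s['tool_rot'][2]+np.radians(88.94)
c=s['position']+[.1256*np.cos(y),.1256*np.sin(y),0];c[2]+=.01;print('roll est',c)
an=np.linspace(0,6.3,40);C=np.c_[c[0]+.023*np.cos(an),c[1]+.023*np.sin(an),np.full(40,c[2]+.007)]
P=np.c_[.6+.075*np.cos(an),-.3+.075*np.sin(an),np.full(40,.018)]
for n,b in(('side',(170,40,280,150)),('top',(320,120,410,200))):
    f=o[n];S=6;im=cv2.resize(f['image'][b[1]:b[3],b[0]:b[2]],None,fx=S,fy=S,interpolation=2)
    for X,k in((C,(255,255,0)),(P,(0,0,255))): cv2.polylines(im,[((proj(f,X)-b[:2]+.5)*S).astype(int)],True,k,1)
    im=im[:600];cv2.imwrite(f'pics/m1_{n}.png',im)
E
```

```text
clock: 13.67
position: [0.482, -0.2576, 0.2293]
tool_rot: [3.142, 0.0, -1.896]
force: [-1.4, -0.1, -1.7]
grip_width: 0.0392
t 13.82 [ 0.482  -0.2576  0.2293] [ 180.      0.   -108.63] F [ 0.1 -0.1 -2.2] M [ 0.06  0.06 -0.01] w 39.1 q [ 0.27  0.4   0.15  1.82 -0.07  0.93 -1.44]
roll est [ 0.60026841 -0.29994031  0.23929111]
```

View pics/m1_side.png

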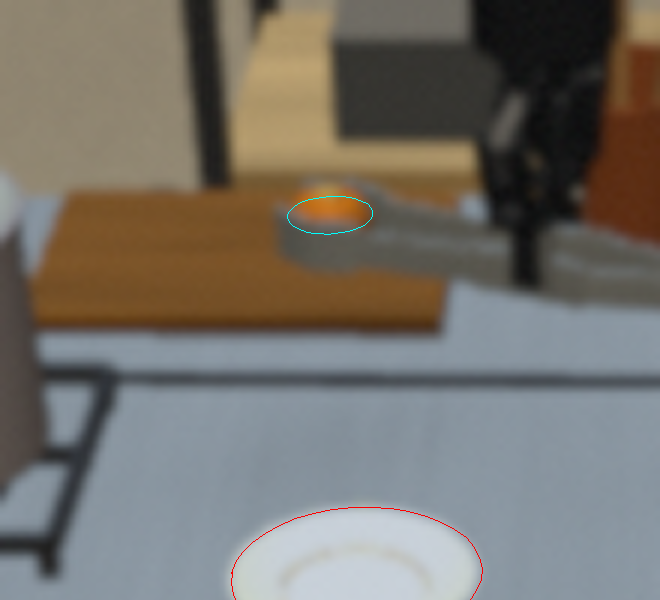

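View pics/m1_top.png

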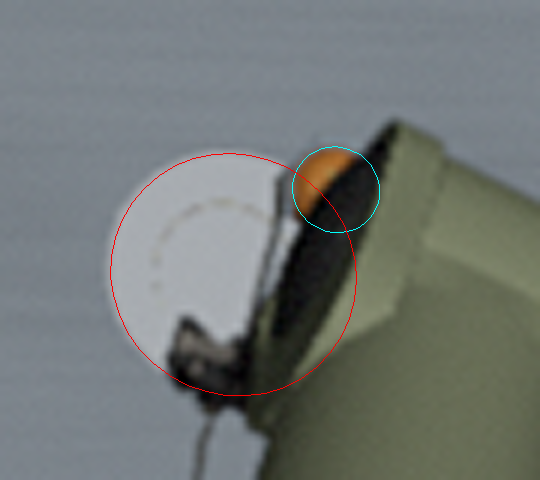

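View pics/m_side.png

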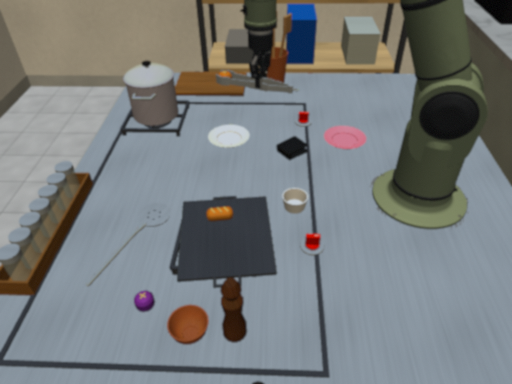

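```bash
python3 -c "
from h import *
st();print(abs(observe()['qd']).max())
from workcell import job_done
print(job_done())"
```

```text
t 13.82 [ 0.482  -0.2576  0.2293] [ 180.      0.   -108.63] F [ 0.1 -0.1 -2.2] M [ 0.06  0.06 -0.01] w 39.1 q [ 0.27  0.4   0.15  1.82 -0.07  0.93 -1.44]
0.002207517067591831
the job is handed in; nothing more can be done
None
```

I picked up the tongs at 53 mm grip width and lowered the open jaws around the round roll. I closed them at 25 N, lifted the roll and carried it over the white plate. I handed the job in at 13.8 s with the arm at rest.

**Grip:** the width at the end was 39.1 mm, matching the 39 mm given for closed on the roll. Both camera views show the roll still in the jaws.

**Position:** the roll is estimated at (0.600, -0.300), and I measured the plate centre at (0.600, -0.300). The two views agree with this to about 2–3 mm. In the top view the arm hides part of the roll.

**Height:** the tongs' underside is at about z = 0.226 m, some 0.2 m above the plate rim.

**Forces:** apart from a 6 N push down on the table as the fingers closed on the tongs, the readings showed only the carried weight.

**Rest of the scene:** in the last side picture the oblong roll, plate and other things look unmoved. I checked this by eye only.

**Two deviations:**
- The tool first came down about 4 mm to one side of the tongs, because I had read its position before the arm settled. I corrected this before gripping.
- The tongs sat about 5 mm forward of where I expected in the gripper, so I allowed for that in the later moves.

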